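# Seat a frame back in the mounting press, clamp it, then release the lever

### The job

Lower the frame back (the metal plate with two holes and a wooden batten) over the two pins of the mounting press until it rests flush on the wooden block, and let go of it; do not drop it from above. Then pull the press lever down until it clicks into its last notch, take the hand off so that the ratchet alone keeps the plate clamped for about a second, and press the release button so that the lever springs back up; the plate stays flush on the pins. Leave the pen cup, the clock, the succulent and the glue jar where they stand.

Things in the scene. Friction and masses are not known exactly. Their poses are not given: they have to be found in the camera images.
- backplate: Loose frame back, 0.2 kg, flat on the desk to the robot's right: aluminium plate 140 (x) x 70 (y) x 6 mm with two 13 mm through holes at x = +-55 mm. On its middle a pale wooden batten, 16 (x) x 50 (y) mm, from 6 to 28 mm above the underside: grip it across its 16 mm, along the plate's x. Origin: centre of the underside, z up. The same either way round.
- press: Mounting press, fixed. Steel base plate, x -153 to +97, y +-85, 12 mm thick. Origin: on the desk under the lever's pivot, whose axis is along y, 75 mm up. Its -x side (to the robot's right) has a dark wooden block 85 x 160 mm, top at 30 mm, centred at x = -105, with two pins. Two steel cheeks 90 mm high (x -42 to +93) hold the ratchet and, behind the pivot, the button.
- press_seat (a point): Middle between the two pins on the wooden block's top, 30 mm above the desk: the seated plate's origin comes here, the plate's x along the press's y. The pins stand at +-55 mm along the press's y; they are 10 mm thick, 18 mm tall, the last 7 mm tapered to 4 mm.
- lever (a joint): Steel yoke lever, arms 116 mm apart. 0 = upright (a damped spring returns it), 1.57 rad = level over the wooden block; stop at 1.63. Ratchets in four notches, at 0.97, 1.17, 1.37 and, the last, 1.57: push 0.03 rad past a notch to click in. In the last its sprung rubber foot (105 mm from the pivot) presses a seated plate's batten with 5 N. 4 to 8 N at the grip bar move it.
- grip_bar (a point): Middle of the lever's round wooden grip bar, 16 mm thick, 110 mm long along the press's y, 170 mm from the pivot axis, between the arms' ends. Upright it is 245 mm above the desk, in the last notch 75 mm. Grip it from above, across the bar, and follow its arc with the tool kept upright, or push it.
- release (a joint): The release button's travel: 0 = up, 0.010 m = fully down. From about 0.006 m the ratchet lets go of the lever. It needs about 5 to 7 N. It bobs by itself as the lever clicks over a notch.
- release_top (a point): Centre of the top of the round black release button, 26 mm across, 105 mm above the desk, 65 mm behind the pivot (press x = +65 mm), pressed straight down.
- pen_cup: Steel pencil cup with pencils, 72 mm across, cup 90 mm and pencils to 150 mm tall; stands on the desk. Origin: centre of its underside. Leave alone.
- succulent: Succulent in a white pot, 72 mm across, about 100 mm tall. Origin: centre of its underside. Leave alone.
- clock: White table clock, 45 x 110 mm, 138 mm tall with its ring. Origin: centre of its underside. Leave alone.
- glue_jar: Closed jar of glue, 60 mm across, 75 mm tall. Origin: centre of its underside. Leave alone.
Mind the look-alikes: they are no part of the job. Of the things that look like the backplate, take the one that is nearest to the robot's base at the start.

How it is judged:
On the way, in this order (a step that is already met when the one before it is completed fails the run):
1. the plate rests flush on the block over both pins, and is let go (horizontal distance between backplate and press_seat below 0.006 m and z of backplate in the frame of press_seat below 0.0025 m and angle between backplate's own z axis and vertical below 0.05 rad and angle between the x axis of backplate and the y axis of press, either way round below 0.1 rad and contact force between the fingers and backplate below 0.1 N), for 0.2 s.
2. the lever stays in its last notch, clamping the plate, with the robot touching nothing (value of joint lever above 1.52 rad and contact force between each of the fingers, the arm and anything else below 0.1 N and z of backplate in the frame of press_seat below 0.0025 m), for 0.5 s.
3. the release button is pressed (value of joint release above 0.005 m).
At the end, for the whole second after the job is handed in: The lever is back upright (within 0.12 rad) with the release button up (within 3 mm), and the plate lies still, flush on the block (within 2.5 mm and 0.05 rad) over both pins (centre within 6 mm, turned less than 0.1 rad) (value of joint lever below 0.12 rad and value of joint release below 0.003 m and horizontal distance between backplate and press_seat below 0.006 m and z of backplate in the frame of press_seat below 0.0025 m and angle between backplate's own z axis and vertical below 0.05 rad and angle between the x axis of backplate and the y axis of press, either way round below 0.1 rad and linear speed of backplate below 0.02 m/s); the robot touches nothing.
It fails at once if the pen cup, the clock, the succulent or the glue jar is shifted by more than 30 mm (distance of any of pen_cup, clock, succulent, glue_jar from where it was at the start of the episode above 0.03 m).
It fails at once if the plate is dropped: out of the fingers more than 30 mm above its seat (contact force between the fingers and backplate below 0.05 N and height (world z) of backplate above 0.06 m).
It also fails if it takes over 64 s, if anything falls off the work surface, if the arm or the gripper's body presses on something with over 40 N, if the wrist force passes 120 N, or if a joint passes its speed limit or range.

### The arm

A 7-joint arm with a two-finger parallel gripper is mounted at the origin on the work surface. World frame = base frame: x ahead of the robot, y to its left, z up, the work surface at z = 0. Lengths are in m, angles in rad, forces in N, time in s.
With the tool pointing down it reaches from about 0.425 to 0.8 m from the base axis. Payload 8.3 kg.
Tool frame: the origin (TCP) lies at the very end of the fingers, on their centre line; the grasp point (between the pads) lies 19 mm behind it; z points along the fingers, y is the line along which they close (so a half turn about z gives the same grasp; the last joint's range is limited). The gripper opens to 85 mm and grips with 20 to 120 N. Pads are 22 mm wide; open, the fingers measure 114 mm over their backs; the gripper's body (76 mm by 85 mm) begins 54 mm behind the grasp point. The pads swing forward as they close: fully open they stand 13 mm farther back than shut.
Start: joints at [1.121, 0.383, 0.016, 1.37, -0.006, 1.388, -0.046], TCP at [0.236, -0.579, 0.231] pointing down, gripper open.
Joint ranges: [-2.95, 2.95], [-0.25, 2.06], [-1.52, 1.56], [0.18, 2.33], [-1.44, 4.58], [0.02, 2.06], [-3.01, 3.01]. Speed limits (rad/s): [2.39, 2.39, 3.01, 3.01, 3.14, 3.14, 3.14].

### API

Orientations are given as a 3x3 rotation matrix whose columns are the frame's x, y, z axes.
In Python, from plant import read_state, imaging, ticket gives the robot as it stands.
- The arm moves only by the shell command python3 -m creep 'ROWS'. ROWS is JSON, a list of rows, each a list of 7 numbers: the shift along the tool's x, y, z in units of 0.2 m (1.0 is 0.2 m), then the turn, a rotation vector about the tool's x, y, z in units of pi rad (1.0 is pi rad), then the opening, from 0 (shut) to 1 (fully open). In form: [[tx, ty, tz, rx, ry, rz, claw], ...]. A call has 1 to 12 rows; each row shifts and turns the commanded pose from where the row before left it, along the tool's axes as they then stand; what a row does not reach is not made up. A row lasts 1/8 s, in which the tool goes at most 62.5 mm and 10.7 degrees, less where a joint would pass 70% of its speed; a pose out of reach is approached as far as the arm can. A call with a number of a shift or a turn outside -1 to 1 is refused whole. A call with a gripper value outside its range is refused whole. The fingers move at their own pace and stop on an object; the grip force is fixed at half the most. Time passes only in rows, so rows that do not move let the fingers close. It gives the time, the measured TCP pose, the force, the opening and the grip force at its end, in the units of the state.
- read_state(): the state, without advancing time (a new reading comes with each control period).
- imaging.snapshot(name): name is "side" or "top"; returns a dict with "color" (480x640x3 uint8, blue, green, red), "fx", "fy", "cx", "cy" (pixels), "D" ([k1, k2, p1, p2, k3] as OpenCV has them; the pictures are not rectified), "R" (3x3) and "t" (3): a world point X has camera coordinates R X + t. Camera axes: x right, y down, z forward; pixel columns grow to the right and rows downward; lengths in m; the calibration is good to about 2 mm. A picture is of the moment at which its call begins. There is no depth.
- ticket.job_done(): hands the job in; it is judged then, once.
Trained networks look in a picture, given as the dict that the camera call returned (one of the last four; its "shot" number tells which), for a name from the list of things; names that differ only in an ending like _2 or _b are one class to them, and where a whole thing is asked for, a point or a joint stands for the part that bears it (a point fixed in the world has none). Each returns a list of dicts, best first, with "score" (0 to 1); they miss things now and then, are a little off and sometimes report something else, mostly with a low value. They report only what shows in the picture. A call takes as long as a camera call. They do not tell look-alikes from the thing itself.
- imaging.recognise(picture, thing): "xyz" ([x, y, z] in m, in the coordinates of the camera as it stood for that picture, good to about 4 mm: the middle of the surface that is visible of it).
- imaging.masks_of(picture, thing): "mask" (480x640 bool, what is visible of it).
- imaging.landmark_of(picture, thing): "xyz" ([x, y, z] in m, in the coordinates of the camera as it stood for that picture, good to about 4 mm: a listed point, or the origin of a listed thing).
The state is a dict: "clock": time; "joint_pos": joint angles; "qd": joint speeds; "joint_efforts": joint torques, N m; "eef_pos": TCP position; "eef_rot": TCP orientation; "ft_force": force on the tool from outside, world axes, zero at the start; "moment": the same for the moment, N m; "grip_width": finger opening in m; "gripper_force": force on a finger pad.
Only numpy, scipy, OpenCV 4.12 (cv2) and the standard library are available. Lean on these libraries where they do the work, as an engineer would, in place of code of your own. Each camera call takes 0.05 s, during which the arm holds its last target. There are 200 camera calls.

## Working session

There is one attempt and no reset: what is moved stays moved. The work goes in short steps, Python scripts to look and compute and a shell command to move; the robot and the scene stay as the last step left them, time stands still between calls to the robot, and variables do not carry over. Pictures are saved under pics/ and viewed, at most 10 in all, crops included, and the job is handed in when it is done.

```bash
mkdir -p pics
cat > h.py <<'E'
import numpy as np, cv2
from plant import read_state, imaging, ticket
def W(p,x): return np.array(p["R"]).T@(np.array(x)-np.array(p["t"]))
def K(p): return np.array([[p["fx"],0,p["cx"]],[0,p["fy"],p["cy"]],[0,0,1.]])
def px(p,X):
    return cv2.projectPoints(np.array(X,float).reshape(-1,1,3),cv2.Rodrigues(np.array(p["R"]))[0],np.array(p["t"],float),K(p),np.array(p["D"],float))[0].reshape(-1,2)
def onz(p,uv,z):
    n=cv2.undistortPoints(np.array(uv,float).reshape(-1,1,2),K(p),np.array(p["D"],float)).reshape(-1,2)
    R=np.array(p["R"]);c=-R.T@np.array(p["t"]);d=np.c_[n,np.ones(len(n))]@R
    return c+d*((z-c[2])/d[:,2])[:,None]
E
python3 - <<'E'
from h import *
np.set_printoptions(precision=4,suppress=True)
ims=[]
s=read_state();print(s["eef_pos"],s["eef_rot"],s["clock"],s["ft_force"])
for c in("top","side"):
    p=imaging.snapshot(c);cv2.imwrite(f"pics/{c}0.png",p["color"])
    for n in("backplate","press","press_seat","grip_bar","release_top","pen_cup","succulent","clock","glue_jar"):
        for d in imaging.landmark_of(p,n)[:4]:
            w=W(p,d["xyz"]);print(c,n,round(d["score"],2),w,px(p,w)[0].round())
E
```

```text
[ 0.2356 -0.5783  0.2302] [[ 0.9261  0.3773 -0.0008]
 [ 0.3773 -0.9261  0.0019]
 [-0.     -0.002  -1.    ]] 0.0 [-0.9593 -0.4963 -0.5959]
top backplate 0.9 [ 0.8258  0.0747 -0.0031] [297. 165.]
top backplate 0.79 [ 0.4648 -0.3081  0.0005] [437. 303.]
top backplate 0.62 [ 0.3955 -0.4906  0.0007] [504. 331.]
top press 0.94 [ 0.5559  0.1862 -0.0012] [252. 264.]
top press_seat 0.63 [0.5747 0.0817 0.0275] [290. 258.]
top grip_bar 0.57 [0.5548 0.1852 0.2463] [236. 261.]
top release_top 0.69 [0.5367 0.2454 0.1023] [222. 270.]
top release_top 0.24 [0.5768 0.0795 0.0269] [291. 257.]
top pen_cup 0.82 [ 0.7643 -0.1008 -0.001 ] [361. 189.]
top succulent 0.89 [ 0.5818 -0.5121  0.0018] [513. 261.]
top clock 0.6 [ 0.5276  0.4095 -0.0019] [169. 273.]
top glue_jar 0.96 [ 0.7272  0.2502 -0.0041] [230. 200.]
side backplate 0.86 [ 0.462  -0.3148  0.0043] [267. 380.]
side backplate 0.75 [ 0.3946 -0.4914 -0.0012] [234. 470.]
side backplate 0.56 [ 0.822   0.072  -0.0012] [396. 237.]
side press 0.58 [0.551  0.1842 0.0049] [296. 212.]
side press_seat 0.6 [0.5783 0.0841 0.0284] [308. 232.]
side grip_bar 0.81 [0.5541 0.1797 0.242 ] [295. 147.]
side release_top 0.43 [0.5347 0.2431 0.1068] [288. 172.]
side pen_cup 0.63 [ 0.7569 -0.106   0.0017] [384. 292.]
side succulent 0.59 [ 0.5806 -0.5148  0.0013] [330. 474.]
side succulent 0.21 [ 0.4627 -0.311   0.0041] [267. 378.]
side succulent 0.21 [0.5747 0.0832 0.0285] [306. 232.]
side clock 0.68 [0.5231 0.4143 0.0029] [283. 160.]
side glue_jar 0.61 [0.7252 0.2464 0.0011] [353. 194.]
side glue_jar 0.35 [0.5555 0.1796 0.0019] [298. 213.]
```

Run:
```python
from h import *
a=cv2.imread("pics/top0.png");b=cv2.imread("pics/side0.png")
c=cv2.resize(a[250:370,390:550],(800,600),interpolation=cv2.INTER_CUBIC);cv2.imwrite("pics/crop1.png",c)
```

```text
(no output)
```

View pics/top0.png

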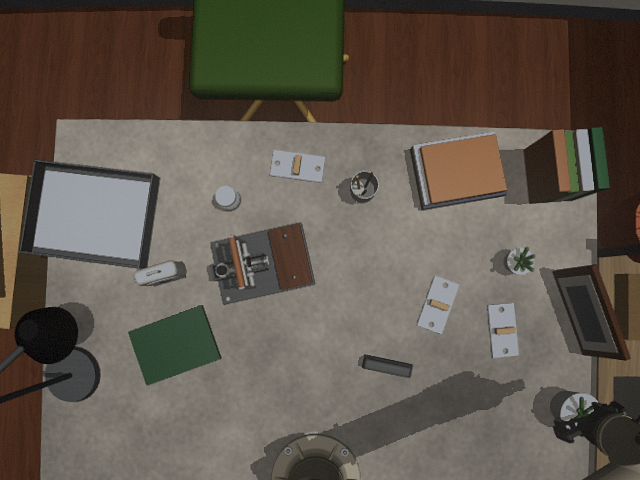

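View pics/crop1.png

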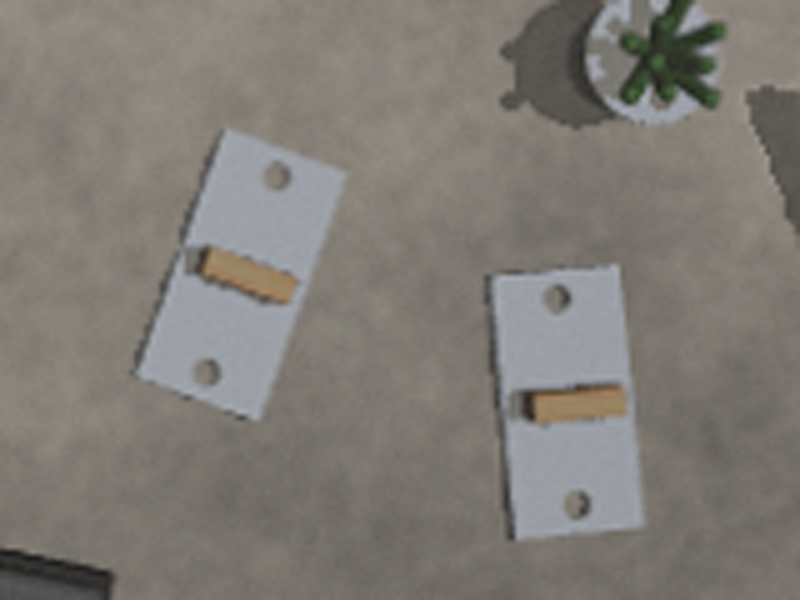

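View pics/side0.png

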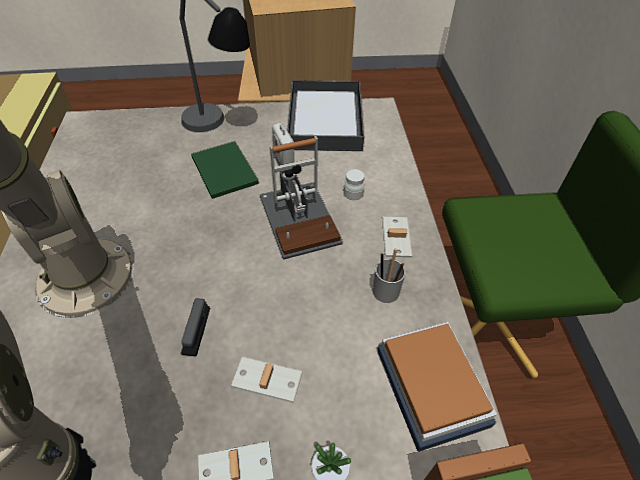

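The plates in the top picture are at (437,303), (504,331) and (297,165). Their distances from the base are 0.56, 0.63 and 0.83 m. The one at (437,303), left in the crop, is nearest, so that is the one to take; the crop shows its two holes and the batten. The press's pins show near (285,237) and (296,279), and the lever is upright.

Run:
```python
from h import *
np.set_printoptions(precision=4,suppress=True)
a=cv2.imread("pics/top0.png");b=cv2.imread("pics/side0.png")
A=cv2.resize(a[215:315,200:330],(800,600),interpolation=cv2.INTER_CUBIC)
B=cv2.resize(b[180:265,255:350],(800,600),interpolation=cv2.INTER_CUBIC)
cv2.imwrite("pics/crop2.png",np.hstack([cv2.resize(A[:, :],(400,300)),cv2.resize(B,(400,300))]))
cv2.imwrite("pics/crop2.png",cv2.resize(a[215:312,200:330],(800,597),interpolation=cv2.INTER_CUBIC))
cv2.imwrite("pics/crop3.png",cv2.resize(b[195:261,255:343],(800,600),interpolation=cv2.INTER_CUBIC))
for c in("top","side"):
    p=imaging.snapshot(c)
    for d in imaging.masks_of(p,"backplate")[:3]:
        m=d["mask"].astype(np.uint8);r=cv2.minAreaRect(cv2.findNonZero(m))
        ctr=r[0]; 
        pts=cv2.findNonZero(m).reshape(-1,2)
        w=onz(p,pts,.006)[:,:2].astype(np.float32)*1000
        q=cv2.minAreaRect(w);print(c,round(d["score"],2),ctr,q)
    for d in imaging.masks_of(p,"press")[:1]:
        pts=cv2.findNonZero(d["mask"].astype(np.uint8)).reshape(-1,2);print(c,"press",cv2.minAreaRect(pts.astype(np.float32)),pts.min(0),pts.max(0))
    if c=="top":
        h=onz(p,[(390+277/5-.4,250+176/5-.4),(390+207/5-.4,250+372/5-.4)],.006);d=h[0]-h[1];print("holes",h,h.mean(0),np.linalg.norm(d),np.degrees(np.arctan2(d[1],d[0])))
```

```text
top 0.86 (437.300048828125, 304.60003662109375) ((462.1832275390625, -308.6932678222656), (71.14913177490234, 144.30538940429688), 72.56655883789062)
top 0.83 (502.71728515625, 329.88934326171875) ((398.9956359863281, -484.6824035644531), (139.43994140625, 73.67244720458984), 6.291685104370117)
top 0.77 (296.77996826171875, 166.03997802734375) ((822.28955078125, 73.38323211669922), (145.42880249023438, 75.73086547851562), 83.19156646728516)
top press ((260.14849853515625, 262.8031921386719), (64.92347717285156, 97.66217803955078), 78.53046417236328) [212 222] [313 302]
holes [[ 0.5147 -0.3283  0.006 ]
 [ 0.4106 -0.2929  0.006 ]] [ 0.4626 -0.3106  0.006 ] 0.11001246048552919 -18.780523081625923
side 0.91 (396.0823059082031, 236.570556640625) ((821.0822143554688, 71.33453369140625), (141.7356719970703, 69.84727478027344), 83.34850311279297)
side 0.84 (266.47064208984375, 378.61767578125) ((461.6172180175781, -311.690673828125), (72.88727569580078, 143.54222106933594), 71.11201477050781)
side 0.69 (235.5, 460.0) ((397.240478515625, -485.92730712890625), (140.96267700195312, 72.65361785888672), 6.0609564781188965)
side press ((296.0800476074219, 197.92648315429688), (113.28421020507812, 69.16840362548828), 76.22840118408203) [260 137] [342 258]
```

View pics/crop2.png

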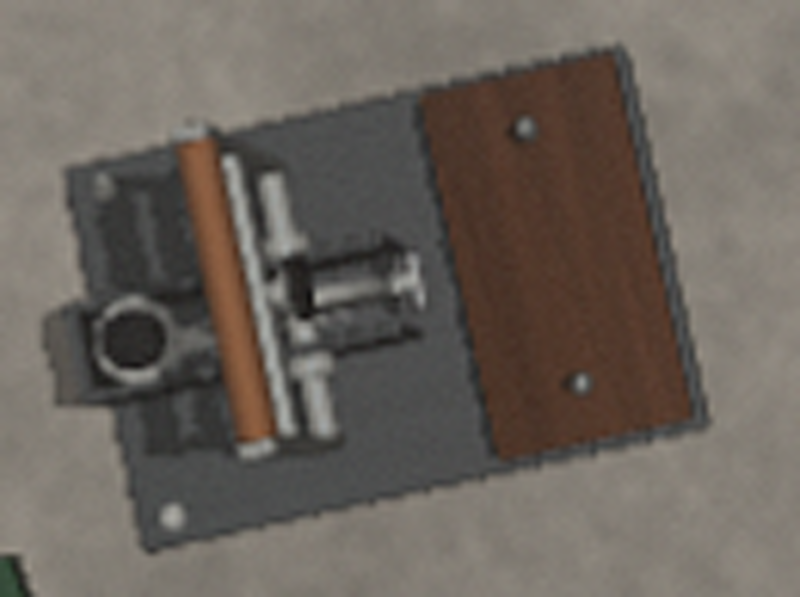

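View pics/crop3.png

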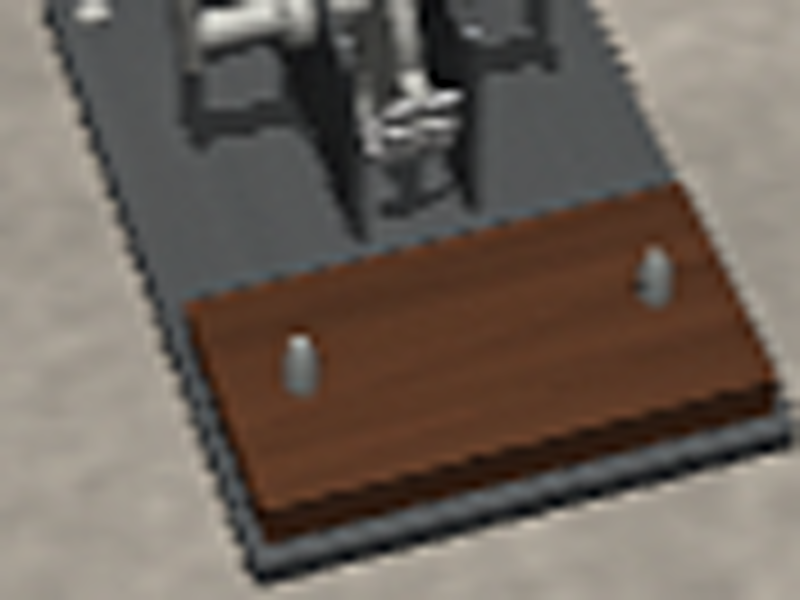

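Pins in the top crop are at about (525,127) and (581,383); in the side crop their tips are at (299,340) and (654,252). Next I triangulate them and plan the approach.

```bash
cat >> h.py <<'E'
def tri(p,q,u,v):
    P=[]
    for c,x in((p,u),(q,v)):
        n=cv2.undistortPoints(np.array(x,float).reshape(-1,1,2),K(c),np.array(c["D"],float)).reshape(-1,2);P.append((np.c_[c["R"],c["t"]],n.T))
    X=cv2.triangulatePoints(P[0][0],P[1][0],P[0][1],P[1][1]);return (X[:3]/X[3]).T
def Rd(yaw):
    a=np.radians(yaw);c,s=np.cos(a),np.sin(a);return np.array([[c,s,0],[s,-c,0],[0,0,-1.]])
from scipy.spatial.transform import Rotation as Ro
def plan(pos,yaw,n,R=None,t=None):
    s=read_state();R=np.array(s["eef_rot"]) if R is None else R;t=np.array(s["eef_pos"]) if t is None else t
    G=Rd(yaw);rv=Ro.from_matrix(R.T@G).as_rotvec();r=rv/n/np.pi
    d=(np.array(pos)-t)/n
    for i in range(n):
        Ri=R@Ro.from_rotvec(rv*i/n).as_matrix()
        print(np.round(np.r_[Ri.T@d/.2,r],4).tolist())
E
python3 - <<'E'
from h import *
np.set_printoptions(precision=4,suppress=True)
p=imaging.snapshot("top");q=imaging.snapshot("side")
f=lambda L,o,k:[(o[0]+x/k-.5+.5/k,o[1]+y/k-.5+.5/k) for x,y in L]
tp=f([(525,127),(581,383)],(200,215),6.154)
tc=f([(420,95),(615,55),(693,412),(493,460)],(200,215),6.154)
sb=f([(303,390),(655,301)],(255,195),9.09);st=f([(299,340),(654,252)],(255,195),9.09)
sc=f([(683,184),(778,382),(265,512),(188,303)],(255,195),9.09)
for z in(.042,.048):print("top pins",z,onz(p,tp,z))
print("side tips",onz(q,st,.048),"base",onz(q,sb,.03))
print("block top",onz(p,tc,.03),onz(p,tc,.03).mean(0));print("block side",onz(q,sc,.03),onz(q,sc,.03).mean(0))
print(tri(p,q,tp,st[::-1]))
plan([.4625,-.3105,.13],71.3,6)
E
```

```text
top pins 0.042 [[0.6323 0.0963 0.042 ]
 [0.5253 0.0695 0.042 ]]
top pins 0.048 [[0.6317 0.0958 0.048 ]
 [0.5253 0.0691 0.048 ]]
side tips [[0.524  0.0708 0.048 ]
 [0.6305 0.0973 0.048 ]] base [[0.5243 0.0669 0.03  ]
 [0.6308 0.0938 0.03  ]]
block top [[0.6458 0.1424 0.03  ]
 [0.6649 0.06   0.03  ]
 [0.5144 0.0226 0.03  ]
 [0.4919 0.1065 0.03  ]] [0.5793 0.0829 0.03  ]
block side [[0.6439 0.1408 0.03  ]
 [0.664  0.0593 0.03  ]
 [0.5115 0.0219 0.03  ]
 [0.4914 0.1036 0.03  ]] [0.5777 0.0814 0.03  ]
[[0.6309 0.0956 0.0499]
 [0.5246 0.0689 0.0501]]
[0.2593, -0.1358, 0.0844, -0.0, -0.0, -0.0455]
[0.276, -0.0974, 0.0844, -0.0, -0.0, -0.0455]
[0.2871, -0.0571, 0.0844, -0.0, -0.0, -0.0455]
[0.2923, -0.0157, 0.0844, -0.0, -0.0, -0.0455]
[0.2915, 0.0261, 0.0844, -0.0, -0.0, -0.0455]
[0.2848, 0.0674, 0.0844, -0.0, -0.0, -0.0455]
```

```bash
python3 -m creep '[[0.26,-0.135,0.085,0,0,-0.0455,1],[0.276,-0.097,0.085,0,0,-0.0455,1],[0.287,-0.057,0.085,0,0,-0.0455,1],[0.292,-0.016,0.085,0,0,-0.0455,0.6],[0.29,0.026,0.085,0,0,-0.0455,0.6],[0.285,0.067,0.085,0,0,-0.0455,0.6],[0,0,0,0,0,0,0.6]]'
python3 - <<'E'
from h import *
plan([.4625,-.3105,.0105],71.3,3)
p=imaging.snapshot("top");cv2.imwrite("pics/t1.png",p["color"])
q=imaging.snapshot("side")
cv2.imwrite("pics/s1.png",cv2.resize(q["color"][260:430,170:370],(800,600)))
E
```

```text
clock: 2.28
eef_pos: [0.4655, -0.3047, 0.1281]
eef_rot: [[0.31, 0.951, -0.0], [0.951, -0.31, 0.004], [0.004, -0.001, -1.0]]
ft_force: [-0.9, -0.6, -0.5]
grip_width: 0.0511
gripper_force: 0.0
[-0.0115, -0.0015, 0.196, -0.0001, -0.0004, 0.0012]
[-0.0113, -0.0015, 0.196, -0.0001, -0.0004, 0.0012]
[-0.011, -0.0016, 0.196, -0.0001, -0.0004, 0.0012]
```

View pics/s1.png

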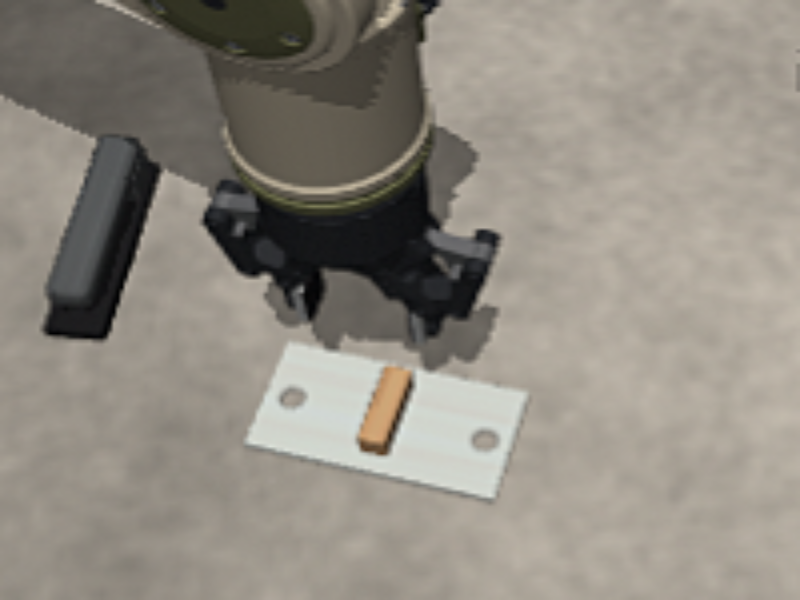

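The open gripper hangs over the batten at about (385,410), aligned with it.

```bash
python3 -m creep '[[-0.012,-0.002,0.22,0,0,0.003,0.6],[-0.011,-0.002,0.22,0,0,0,0.6],[-0.011,0,0.11,0,0,0,0.6],[0,0,0.03,0,0,0,0.6],[0,0,0,0,0,0,0.6]]'
```

```text
clock: 3.0
eef_pos: [0.4593, -0.3182, 0.014]
eef_rot: [[0.331, 0.944, 0.0], [0.944, -0.331, -0.001], [-0.0, 0.001, -1.0]]
ft_force: [0.3, -0.5, -1.0]
grip_width: 0.0514
gripper_force: 0.0
```

```bash
python3 -m creep '[[0.042,0.002,0.01,0,0,-0.003,0.6],[0,0,0.007,0,0,0,0.6],[0,0,0,0,0,0,0.6],[0,0,0,0,0,0,0],[0,0,0,0,0,0,0],[0,0,0,0,0,0,0],[0,0,0,0,0,0,0],[0,0,0,0,0,0,0]]'
```

```text
clock: 4.0
eef_pos: [0.4628, -0.3095, 0.0103]
eef_rot: [[0.321, 0.947, 0.001], [0.947, -0.321, -0.0], [-0.0, 0.001, -1.0]]
ft_force: [-2.0, 0.5, 5.3]
grip_width: 0.0146
gripper_force: 60.6
```

```bash
python3 -m creep '[[0,0,-0.1,0,0,0,0],[0,0,-0.2,0,0,0,0],[0,0,-0.2,0,0,0,0],[0,0,0,0,0,0,0],[0,0,0,0,0,0,0]]'
python3 - <<'E'
from h import *
plan([.578,.0822,.10],104.1,9)
E
```

```text
clock: 4.62
eef_pos: [0.4619, -0.3089, 0.1089]
eef_rot: [[0.321, 0.947, -0.001], [0.947, -0.321, 0.001], [0.0, -0.002, -1.0]]
ft_force: [-1.0, 0.3, -2.8]
grip_width: 0.0145
gripper_force: 59.9
[0.2265, -0.0086, 0.005, -0.0, -0.0, -0.0202]
[0.2266, 0.0059, 0.005, -0.0, -0.0, -0.0202]
[0.2258, 0.0203, 0.005, -0.0, -0.0, -0.0202]
[0.224, 0.0346, 0.005, -0.0, -0.0, -0.0202]
[0.2214, 0.0487, 0.005, -0.0, -0.0, -0.0202]
[0.2178, 0.0627, 0.0049, -0.0, -0.0, -0.0202]
[0.2134, 0.0764, 0.0049, -0.0, -0.0, -0.0202]
[0.2081, 0.0898, 0.0049, -0.0, -0.0, -0.0202]
[0.202, 0.1029, 0.0049, -0.0, -0.0, -0.0202]
```

```bash
python3 -m creep '[[0.15,-0.006,0,0,0,-0.0202,0],[0.226,0.006,0,0,0,-0.0202,0],[0.226,0.02,0,0,0,-0.0202,0],[0.224,0.035,0,0,0,-0.0202,0],[0.221,0.049,0,0,0,-0.0202,0],[0.218,0.063,0,0,0,-0.0202,0],[0.213,0.076,0,0,0,-0.0202,0],[0.208,0.09,0,0,0,-0.0202,0],[0.202,0.103,0,0,0,-0.0202,0],[0.07,0,0,0,0,0,0],[0,0,0,0,0,0,0],[0,0,0,0,0,0,0]]'
python3 - <<'E'
from h import *
plan([.578,.0822,.08],104.1,1)
p=imaging.snapshot("top");q=imaging.snapshot("side")
A=cv2.resize(p["color"][200:320,210:330],(400,400),interpolation=cv2.INTER_CUBIC)
B=cv2.resize(q["color"][130:260,240:370],(400,400),interpolation=cv2.INTER_CUBIC)
cv2.imwrite("pics/c4.png",np.hstack([A,B]))
for c in(p,q):
    for d in imaging.landmark_of(c,"backplate")[:3]: print(d["score"],W(c,d["xyz"]))
E
```

```text
clock: 6.12
eef_pos: [0.5708, 0.0788, 0.1093]
eef_rot: [[-0.241, 0.971, -0.001], [0.971, 0.241, -0.001], [-0.001, -0.001, -1.0]]
ft_force: [0.4, -0.5, -1.0]
grip_width: 0.0142
gripper_force: 59.8
[0.0082, 0.0392, 0.1464, -0.0004, 0.0003, -0.001]
0.95 [ 0.39464445 -0.49048874 -0.00052349]
0.78 [ 0.82785211  0.07429282 -0.00574851]
0.94 [0.57068501 0.08032213 0.10359727]
0.61 [8.23200250e-01 7.01342243e-02 3.97711646e-04]
0.56 [ 0.39326335 -0.49070745 -0.00149405]
```

View pics/c4.png

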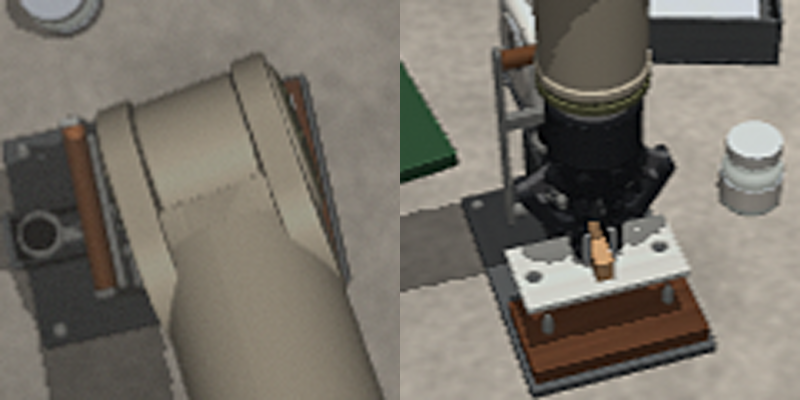

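Left (top view): the arm hides the plate. Right (side view): the plate is held level above the block, with holes at about (534,278) and (660,247) over the pins.

```bash
python3 -m creep '[[0.008,0.039,0.1,0,0,-0.001,0],[0,0,0.09,0,0,0,0],[0,0,0.02,0,0,0,0],[0,0,0,0,0,0,0],[0,0,0,0,0,0,0]]'
python3 - <<'E'
from h import *
np.set_printoptions(precision=4,suppress=True)
s=read_state();print(s["eef_pos"],np.degrees(np.arctan2(s["eef_rot"][1][0],s["eef_rot"][0][0])))
q=imaging.snapshot("side")
d=imaging.landmark_of(q,"backplate");print([W(q,x["xyz"]) for x in d])
cv2.imwrite("pics/c5.png",cv2.resize(q["color"][195:255,262:342],(800,600),interpolation=cv2.INTER_CUBIC))
E
```

```text
clock: 6.95
eef_pos: [0.5787, 0.0841, 0.0684]
eef_rot: [[-0.246, 0.969, 0.001], [0.969, 0.246, 0.0], [0.0, 0.001, -1.0]]
ft_force: [0.4, -0.5, -1.4]
grip_width: 0.0145
gripper_force: 59.8
[0.5787 0.0841 0.0684] 104.21334292742105
[array([0.5782, 0.0832, 0.0624]), array([ 0.3969, -0.489 , -0.0001]), array([ 0.8245,  0.071 , -0.0025])]
```

View pics/c5.png

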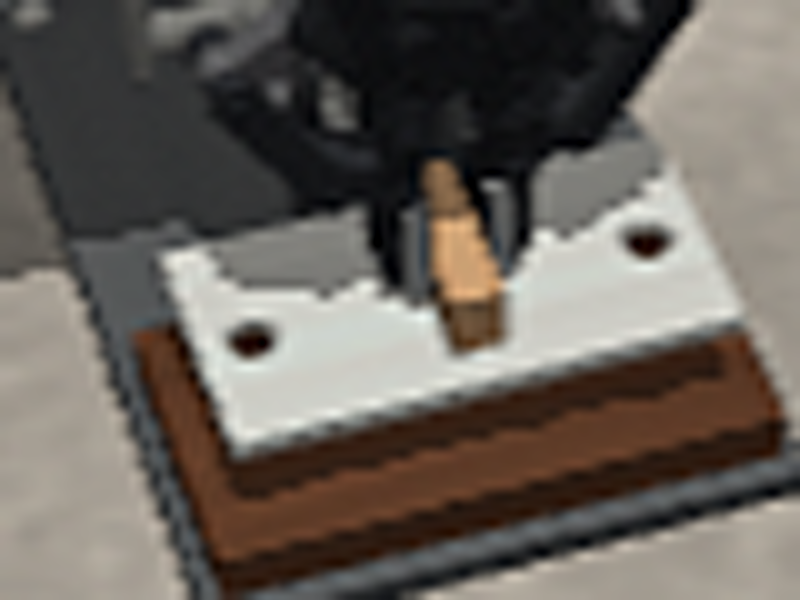

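The holes are at about (251,341) and (648,241) in the crop, slightly above the pins.

Run:
```python
from h import *
np.set_printoptions(precision=4,suppress=True)
q=imaging.snapshot("side")
u=[(262+251/10-.45,195+341/10-.45),(262+648/10-.45,195+241/10-.45)]
h=onz(q,u,.064);print(h,h.mean(0));d=h[1]-h[0];print(np.linalg.norm(d),np.degrees(np.arctan2(d[1],d[0])))
```

```text
[[0.5225 0.0685 0.064 ]
 [0.6296 0.096  0.064 ]] [0.576  0.0822 0.064 ]
0.11055992766991511 14.405257430656814
```

```bash
python3 -m creep '[[0,0.004,0.03,0,0,0,0],[0,0,0.03,0,0,0,0],[0,0,0.03,0,0,0,0],[0,0,0,0,0,0,0]]'
```

```text
clock: 7.6
eef_pos: [0.5789, 0.084, 0.0492]
eef_rot: [[-0.245, 0.969, -0.001], [0.969, 0.245, -0.0], [0.0, -0.001, -1.0]]
ft_force: [2.3, -0.4, -1.0]
grip_width: 0.0146
gripper_force: 59.8
```

```bash
python3 -m creep '[[0,0.003,0.015,0,0,0,0],[0,0,0.015,0,0,0,0],[0,0,0.01,0,0,0,0],[0,0,0,0,0,0,0]]'
```

```text
clock: 8.1
eef_pos: [0.5796, 0.0843, 0.0418]
eef_rot: [[-0.245, 0.969, -0.0], [0.969, 0.245, 0.0], [0.0, -0.0, -1.0]]
ft_force: [-0.9, -0.3, -1.0]
grip_width: 0.0146
gripper_force: 59.8
```

Free of side force at TCP 0.0418, so the last millimetre or two remain.

```bash
python3 -m creep '[[0,0,0.006,0,0,0,0],[0,0,0.004,0,0,0,0],[0,0,0,0,0,0,0]]'
```

```text
clock: 8.48
eef_pos: [0.5799, 0.0843, 0.0403]
eef_rot: [[-0.245, 0.969, 0.0], [0.969, 0.245, -0.0], [-0.0, 0.0, -1.0]]
ft_force: [-2.3, 0.1, 3.6]
grip_width: 0.0148
gripper_force: 60.4
```

```bash
python3 -m creep '[[0,0,0.003,0,0,0,0],[0,0,0,0,0,0,0],[0,0,0,0,0,0,0.4],[0,0,0,0,0,0,0.4],[0,0,0,0,0,0,0.4],[0,0,0,0,0,0,0.4],[0,0,0,0,0,0,0.4]]'
```

```text
clock: 9.35
eef_pos: [0.5797, 0.0843, 0.0393]
eef_rot: [[-0.245, 0.969, -0.0], [0.969, 0.245, 0.0], [0.0, -0.0, -1.0]]
ft_force: [0.2, -0.4, 0.0]
grip_width: 0.0341
gripper_force: 0.0
```

```bash
python3 -m creep '[[0,0,-0.05,0,0,0,0.4],[0,0,-0.15,0,0,0,0.4],[0,0,-0.28,0,0,0,0.6],[0,0,-0.28,0,0,0,0.6],[0,0,-0.28,0,0,0,0.6],[0,0,-0.28,0,0,0,0.6],[0,0,0,0,0,0,0.6],[0,0,0,0,0,0,0.6]]'
python3 - <<'E'
from h import *
np.set_printoptions(precision=4,suppress=True)
s=read_state();print(s["joint_pos"])
plan([.5534,.1845,.30],14.1,10)
q=imaging.snapshot("side");p=imaging.snapshot("top")
for c in(p,q):
  for n in("backplate","press_seat","grip_bar","release_top"):
    print(n,[(round(x["score"],2),W(c,x["xyz"])) for x in imaging.landmark_of(c,n)[:3]])
B=cv2.resize(q["color"][195:255,262:342],(800,600),interpolation=cv2.INTER_CUBIC);cv2.imwrite("pics/c6.png",B)
E
```

```text
clock: 10.35
eef_pos: [0.5796, 0.0844, 0.3034]
eef_rot: [[-0.246, 0.969, 0.0], [0.969, 0.246, -0.0], [-0.0, 0.0, -1.0]]
ft_force: [0.4, -0.2, -1.2]
grip_width: 0.0513
gripper_force: 0.0
[ 0.2353  0.3291 -0.583   1.3323  0.1792  1.5319 -0.0813]
[0.0517, -0.0004, 0.0017, 0.0, -0.0, 0.0501]
[0.051, -0.0085, 0.0017, 0.0, -0.0, 0.0501]
[0.0491, -0.0164, 0.0017, 0.0, -0.0, 0.0501]
[0.0459, -0.0239, 0.0017, 0.0, -0.0, 0.0501]
[0.0416, -0.0308, 0.0017, 0.0, -0.0, 0.0501]
[0.0363, -0.0369, 0.0017, 0.0, -0.0, 0.0501]
[0.0301, -0.0421, 0.0017, 0.0, -0.0, 0.0501]
[0.0231, -0.0463, 0.0017, 0.0, -0.0, 0.0501]
[0.0155, -0.0494, 0.0017, 0.0, -0.0, 0.0501]
[0.0076, -0.0512, 0.0017, 0.0, -0.0, 0.0501]
backplate [(0.86, array([ 0.3946, -0.4902, -0.0017])), (0.75, array([0.581 , 0.0857, 0.0292])), (0.69, array([ 0.8208,  0.075 , -0.0023]))]
press_seat [(0.96, array([0.5765, 0.0803, 0.028 ]))]
grip_bar []
release_top [(0.4, array([0.5344, 0.2447, 0.1025]))]
backplate [(0.74, array([0.5837, 0.0834, 0.0356])), (0.64, array([ 0.3982, -0.4886, -0.0016])), (0.62, array([0.8237, 0.0706, 0.0021]))]
press_seat [(0.83, array([0.5757, 0.082 , 0.0306]))]
grip_bar [(0.74, array([0.5536, 0.1811, 0.2421]))]
release_top [(0.5, array([0.537 , 0.243 , 0.1063]))]
```

View pics/c6.png

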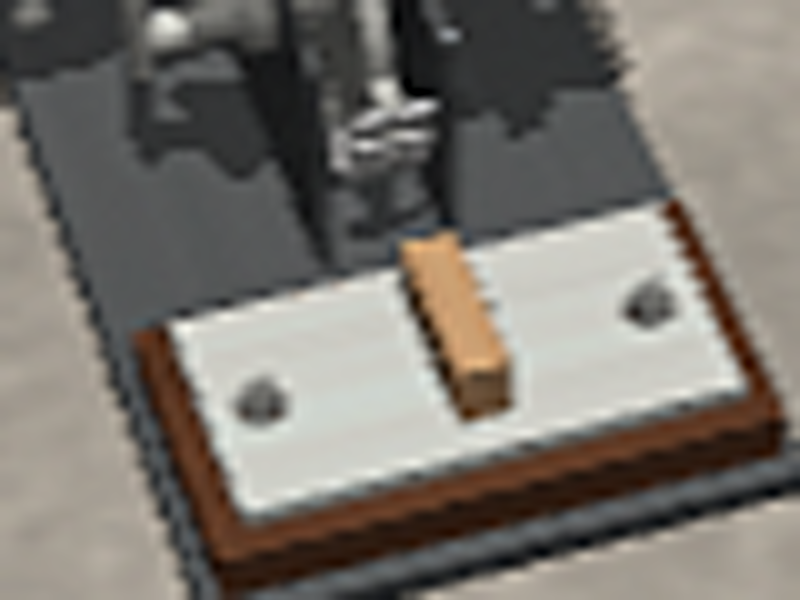

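The plate lies flush on the block, with a pin in each hole at (262,402) and (650,303). Next is the lever.

```bash
python3 -m creep '[[0.051,0,0,0,0,0.05,0.6],[0.051,-0.0085,0,0,0,0.05,0.6],[0.049,-0.0164,0,0,0,0.05,0.6],[0.046,-0.024,0,0,0,0.05,0.6],[0.041,-0.031,0,0,0,0.05,0.6],[0.036,-0.037,0,0,0,0.05,0.6],[0.03,-0.042,0,0,0,0.05,0.6],[0.023,-0.046,0,0,0,0.05,0.6],[0.015,-0.049,0,0,0,0.05,0.6],[0.007,-0.047,0,0,0,0.05,0.6],[0,0,0,0,0,0,0.6],[0,0,0,0,0,0,0.6]]'
python3 - <<'E'
from h import *
print(read_state()["joint_pos"])
plan([.553,.183,.226],14.1,2)
E
```

```text
clock: 12.35
eef_pos: [0.5538, 0.1827, 0.3033]
eef_rot: [[0.969, 0.249, 0.0], [0.249, -0.969, -0.0], [0.0, 0.0, -1.0]]
ft_force: [-0.1, -0.4, 0.2]
grip_width: 0.0512
gripper_force: 0.0
[-0.06029384  0.29924202 -0.41132604  1.34525444  0.11856393  1.52115352
 -1.78078304]
[-0.0018, -0.0014, 0.1933, 0.0, -0.0, 0.0008]
[-0.0018, -0.0013, 0.1933, 0.0, -0.0, 0.0008]
```

```bash
python3 -m creep '[[0,0,0.15,0,0,0,0.6],[0,0,0.15,0,0,0,0.6],[0,0,0.08,0,0,0,0.6],[0,0,0,0,0,0,0.6],[0,0,0,0,0,0,0],[0,0,0,0,0,0,0],[0,0,0,0,0,0,0],[0,0,0,0,0,0,0],[0,0,0,0,0,0,0]]'
```

```text
clock: 13.48
eef_pos: [0.5544, 0.183, 0.2289]
eef_rot: [[0.969, 0.245, 0.003], [0.245, -0.97, 0.0], [0.003, 0.0, -1.0]]
ft_force: [-1.0, -1.7, 5.2]
grip_width: 0.0142
gripper_force: 58.4
```

```bash
python3 -m creep '[[0,0.085,0.004,0,0,0,0],[0,0.1255,0.022,0,0,0,0],[0,0.1207,0.0406,0,0,0,0],[0,0.1133,0.0583,0,0,0,0],[0,0.1033,0.0745,0,0,0,0],[0,0.091,0.0891,0,0,0,0],[0,0,0,0,0,0,0]]'
```

```text
clock: 14.35
eef_pos: [0.5858, 0.059, 0.1682]
eef_rot: [[0.97, 0.245, 0.001], [0.245, -0.97, 0.001], [0.001, -0.001, -1.0]]
ft_force: [3.1, 3.8, -0.5]
grip_width: 0.014
gripper_force: 64.0
```

```bash
python3 -m creep '[[0,0.0767,0.1017,0,0,0,0],[0,0.0606,0.112,0,0,0,0],[0,0.0432,0.12,0,0,0,0],[0,0.0247,0.125,0,0,0,0],[0,0.006,0.07,0,0,0,0],[0,0,0,0,0,0,0]]'
```

```text
clock: 15.1
eef_pos: [0.5969, 0.0184, 0.0634]
eef_rot: [[0.969, 0.246, 0.003], [0.246, -0.969, 0.001], [0.003, 0.0, -1.0]]
ft_force: [5.1, 2.3, 0.2]
grip_width: 0.0138
gripper_force: 67.4
```

```bash
python3 -m creep '[[0,0,0.03,0,0,0,0],[0,0,0.022,0,0,0,0],[0,0,0.005,0,0,0,0],[0,0,0,0,0,0,0]]'
```

```text
clock: 15.6
eef_pos: [0.597, 0.0182, 0.0535]
eef_rot: [[0.97, 0.245, 0.003], [0.245, -0.97, 0.0], [0.003, 0.001, -1.0]]
ft_force: [3.5, 0.4, 8.6]
grip_width: 0.0144
gripper_force: 68.2
```

```bash
python3 -m creep '[[0,0,0.008,0,0,0,0],[0,0,0.008,0,0,0,0],[0,0,0,0,0,0,0]]'
```

```text
clock: 15.98
eef_pos: [0.597, 0.0182, 0.0507]
eef_rot: [[0.97, 0.245, 0.004], [0.245, -0.97, 0.0], [0.004, 0.001, -1.0]]
ft_force: [2.4, -0.5, 11.3]
grip_width: 0.0142
gripper_force: 68.5
```

```bash
python3 -m creep '[[0,0,-0.015,0,0,0,0],[0,0,-0.01,0,0,0,0],[0,0,0,0,0,0,0.6],[0,0,0,0,0,0,0.6],[0,0,0,0,0,0,0.6],[0,0,0,0,0,0,0.6],[0,0,0,0,0,0,0.6]]'
python3 - <<'E'
from h import *
for n in("side","top"):
  q=imaging.snapshot(n);print([(round(x["score"],2),W(q,x["xyz"])) for x in imaging.landmark_of(q,"grip_bar")])
E
```

```text
clock: 16.85
eef_pos: [0.5953, 0.0184, 0.0542]
eef_rot: [[0.969, 0.246, -0.0], [0.246, -0.969, 0.0], [-0.0, -0.0, -1.0]]
ft_force: [-0.1, -0.0, 0.8]
grip_width: 0.0516
gripper_force: 0.0
[(0.77, array([0.59471375, 0.01703786, 0.07364112]))]
[]
```

The bar is at z = 0.074, which is the last notch. Retreat, rotate and go over the button.

```bash
python3 -m creep '[[0,0,-0.05,0,0,0,0.6],[0,0,-0.15,0,0,0,0.6],[0,0,-0.28,0,0,0,0.6],[0,0,-0.28,0,0,0,0.3],[0,0,-0.28,0,0,0,0],[0,0,-0.2,0,0,0,0],[0,0,0,0,0,0,0],[0,0,0,0,0,0,0]]'
python3 - <<'E'
from h import *
np.set_printoptions(precision=4,suppress=True)
for n in("side","top"):
  q=imaging.snapshot(n)
  for k in("grip_bar","release_top","backplate"):print(n,k,[(round(x["score"],2),W(q,x["xyz"])) for x in imaging.landmark_of(q,k)])
plan([.535,.251,.30],104.1,10)
E
```

```text
clock: 18.05
eef_pos: [0.5951, 0.0184, 0.3022]
eef_rot: [[0.969, 0.246, -0.0], [0.246, -0.969, -0.0], [-0.0, 0.0, -1.0]]
ft_force: [0.0, 0.0, -1.0]
grip_width: 0.0
gripper_force: 0.0
side grip_bar [(0.91, array([0.5951, 0.0156, 0.0743]))]
side release_top [(0.7, array([0.5331, 0.2463, 0.1069]))]
side backplate [(0.89, array([0.8265, 0.0685, 0.0006])), (0.86, array([ 0.395 , -0.4913, -0.001 ])), (0.75, array([0.5815, 0.0849, 0.0315]))]
top grip_bar []
top release_top [(0.45, array([0.5355, 0.2473, 0.1035]))]
top backplate [(0.93, array([ 0.3968, -0.4889,  0.0026])), (0.89, array([ 0.8229,  0.0775, -0.0064]))]
[-0.0006, -0.1202, 0.0009, -0.0, 0.0, -0.0499]
[0.0181, -0.1188, 0.0009, -0.0, 0.0, -0.0499]
[0.0365, -0.1145, 0.0009, -0.0, 0.0, -0.0499]
[0.0539, -0.1074, 0.0009, -0.0, 0.0, -0.0499]
[0.07, -0.0976, 0.0009, -0.0, 0.0, -0.0499]
[0.0844, -0.0855, 0.0009, -0.0, 0.0, -0.0499]
[0.0968, -0.0713, 0.0009, -0.0, 0.0, -0.0499]
[0.1067, -0.0553, 0.0009, -0.0, 0.0, -0.0499]
[0.114, -0.0379, 0.0009, -0.0, 0.0, -0.0499]
[0.1185, -0.0196, 0.0009, -0.0, 0.0, -0.0499]
```

```bash
python3 -m creep '[[0,-0.12,0,0,0,-0.05,0],[0.018,-0.119,0,0,0,-0.05,0],[0.0365,-0.1145,0,0,0,-0.05,0],[0.054,-0.107,0,0,0,-0.05,0],[0.07,-0.098,0,0,0,-0.05,0],[0.084,-0.086,0,0,0,-0.05,0],[0.097,-0.071,0,0,0,-0.05,0],[0.107,-0.055,0,0,0,-0.05,0],[0.114,-0.038,0,0,0,-0.05,0],[0.1185,-0.02,0,0,0,-0.05,0],[0,0,0,0,0,0,0],[0,0,0,0,0,0,0]]'
python3 - <<'E'
from h import *
plan([.5345,.251,.115],104.1,1)
E
```

```text
clock: 19.95
eef_pos: [0.5354, 0.2501, 0.3021]
eef_rot: [[-0.242, 0.97, -0.0], [0.97, 0.242, -0.001], [-0.001, -0.0, -1.0]]
ft_force: [-0.5, 0.1, -0.2]
grip_width: 0.0
gripper_force: 0.0
[0.006, -0.003, 0.9356, -0.0001, 0.0002, -0.0004]
```

```bash
python3 -m creep '[[0.005,-0.003,0.25,0,0,0,0],[0,0,0.28,0,0,0,0],[0,0,0.28,0,0,0,0],[0,0,0.12,0,0,0,0],[0,0,0.02,0,0,0,0],[0,0,0,0,0,0,0]]'
```

```text
clock: 20.7
eef_pos: [0.535, 0.2515, 0.1133]
eef_rot: [[-0.244, 0.97, 0.001], [0.97, 0.244, 0.0], [0.0, 0.001, -1.0]]
ft_force: [-0.2, -1.1, 0.7]
grip_width: 0.0003
gripper_force: 0.0
```

Clear above the button; now press to about 9 mm of travel, hold briefly, and back off.

```bash
python3 -m creep '[[0,0,0.04,0,0,0,0],[0,0,0.025,0,0,0,0],[0,0,0.02,0,0,0,0],[0,0,0,0,0,0,0]]'
```

```text
clock: 21.2
eef_pos: [0.5349, 0.2522, 0.0959]
eef_rot: [[-0.245, 0.969, 0.002], [0.969, 0.245, 0.001], [0.0, 0.002, -1.0]]
ft_force: [2.3, 1.9, 5.3]
grip_width: -0.0
gripper_force: 2.3
```

```bash
python3 -m creep '[[0,0,0,0,0,0,0],[0,0,0,0,0,0,0],[0,0,0,0,0,0,0],[0,0,0,0,0,0,0]]'
python3 - <<'E'
from h import *
for n in("side","top"):
  q=imaging.snapshot(n);print([(round(x["score"],2),W(q,x["xyz"])) for x in imaging.landmark_of(q,"grip_bar")])
E
```

```text
clock: 21.7
eef_pos: [0.5343, 0.252, 0.0954]
eef_rot: [[-0.245, 0.969, 0.0], [0.969, 0.245, 0.0], [0.0, 0.0, -1.0]]
ft_force: [3.0, 2.3, 4.4]
grip_width: 0.0002
gripper_force: 2.4
[(0.68, array([0.57250756, 0.10061285, 0.22090343]))]
[(0.88, array([0.5670182 , 0.12528854, 0.23293656]))]
```

The lever is coming back. I retreat upward and move away backwards (press +x).

```bash
python3 -m creep '[[0,0,0,0,0,0,0],[0,0,0,0,0,0,0],[0,0,0,0,0,0,0],[0,0,0,0,0,0,0],[0,0,-0.05,0,0,0,0],[0,0,-0.1,0,0,0,0],[0.03,0,-0.25,0,0,0,0],[0.03,0,-0.28,0,0,0,0],[0,0,-0.28,0,0,0,0],[0,0,-0.1,0,0,0,0],[0,0,0,0,0,0,0],[0,0,0,0,0,0,0]]'
python3 - <<'E'
from h import *
np.set_printoptions(precision=4,suppress=True)
for n in("side","top"):
  q=imaging.snapshot(n)
  for k in("grip_bar","release_top","backplate"):print(n,k,[(round(x["score"],2),W(q,x["xyz"])) for x in imaging.landmark_of(q,k)])
  if n=="side":A=cv2.resize(q["color"][115:265,240:380],(373,400))
  else:B=cv2.resize(q["color"][200:320,200:330],(427,400))
cv2.imwrite("pics/end.png",np.hstack([A,B]))
E
```

```text
clock: 23.4
eef_pos: [0.5305, 0.2629, 0.306]
eef_rot: [[-0.246, 0.969, -0.002], [0.969, 0.246, -0.001], [-0.001, -0.002, -1.0]]
ft_force: [0.4, 0.3, -0.7]
grip_width: 0.0001
gripper_force: 0.0
side grip_bar [(0.57, array([0.5535, 0.1833, 0.2428]))]
side release_top [(0.57, array([0.5356, 0.2462, 0.1036]))]
side backplate [(0.93, array([ 0.3944, -0.4873,  0.0012])), (0.89, array([0.5792, 0.0826, 0.0319])), (0.85, array([0.8266, 0.0694, 0.0011]))]
top grip_bar [(0.76, array([0.5546, 0.1853, 0.248 ]))]
top release_top [(0.63, array([0.5333, 0.2461, 0.103 ]))]
top backplate [(0.77, array([0.5821, 0.0842, 0.0278])), (0.77, array([ 0.3983, -0.4921, -0.001 ])), (0.71, array([ 0.828 ,  0.0763, -0.005 ]))]
```

View pics/end.png

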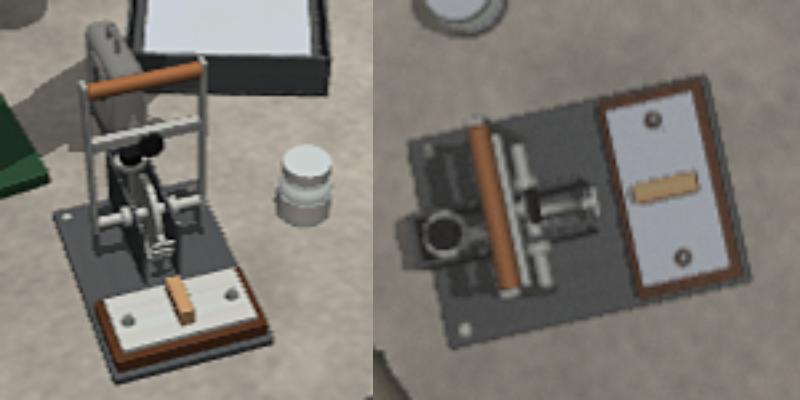

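The lever is upright (bar at (148,78)), the plate lies flush with a pin in each hole (side view (127,320) and (232,295)), and the robot touches nothing.

```bash
python3 -c "
from plant import ticket;print(ticket.job_done())"
```

```text
the job is handed in; nothing more can be done
None
```

The job is handed in at about 23 s of the 64 s, with no verdict returned: the plate looked flush on both pins, it stayed clamped hands-off in the last notch, and the release button brought the lever back upright.

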